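# Unpin the spring pusher and hold a heatsink against the jig's fence for screwing

### The arm

A 6-joint arm with a two-finger parallel gripper is mounted at the origin on a cart in front of the work surface, level with it; the furniture and walls round the work are solid. World frame = base frame: x ahead of the robot, y to its left, z up, the work surface at z = 0. Lengths are in m, angles in rad, forces in N, time in s.
With the tool pointing down it reaches from about 0.35 to 0.85 m from the base axis. Payload 8.1 kg.
Tool frame: the origin (TCP) lies at the very end of the fingers, on their centre line; the grasp point (between the pads) lies 19 mm behind it; z points along the fingers, y is the line along which they close (so a half turn about z gives the same grasp; the last joint's range is limited). The gripper opens to 93 mm and grips with 3 to 60 N. Pads are 15 mm wide; open, the fingers measure 128 mm over their backs; the gripper's body (75 mm by 188 mm) begins 65 mm behind the grasp point.
Start: joints at [1.119, 0.13, 1.488, -0, 1.523, -0.085], TCP at [0.215, 0.56, 0.219] pointing down, gripper open.
Joint ranges: [-2.96, 2.96], [-0.89, 2.26], [0.02, 2.5], [-1.34, 4.48], [0, 2.73], [-2.66, 2.66]. Speed limits (rad/s): [2.39, 2.39, 2.79, 3.14, 3.14, 3.14].

### API

Orientations are given as a unit quaternion [w, x, y, z].
In Python, from workcell import * gives the robot as it stands.
- The arm moves only by the shell command python3 -m crank 'ROWS' [FORCE]. ROWS is JSON, a list of rows, each a list of 7 numbers: the shift along the tool's x, y, z in m, then the turn, a rotation vector about the tool's x, y, z in rad, then the opening, from 0 (shut) to 1 (fully open). A call has exactly 5 rows; each row shifts and turns the commanded pose from where the row before left it, along the tool's axes as they then stand; what a row does not reach is not made up. A row lasts 1/8 s, in which the tool goes at most 62.5 mm and 10.7 degrees, less where a joint would pass 70% of its speed; a pose out of reach is approached as far as the arm can. A call with a gripper value outside its range is refused whole. The fingers move at their own pace and stop on an object; FORCE is the grip in N (left out, the last holds). Time passes only in rows, so rows that do not move let the fingers close, or fill a call up. It gives the time, the measured TCP pose, the force, the opening and the grip force at its end, in the units of the state.
- state(): the state, without advancing time (a new reading comes with each control period).
- camera(name): name is "side" or "top"; returns a dict with "img" (420x560x3 uint8, red, green, blue), "z_map" (420x560 float32, m along the optical axis (not along the pixel's ray), 0 where there is no reading), "camera_matrix" (3x3 intrinsics, pixels), "k1" (the pictures are not rectified: a ray, as slopes to the right and down, at radius r is drawn at 1 + k1 r^2 times it, then the intrinsics apply), "origin" and "orientation" of the camera in the world. Camera axes: x right, y up, looking along -z (the intrinsics and any distortion apply to the point x, -y, -z); pixel columns grow to the right and rows downward; lengths in m; the calibration is good to about 2 mm. A picture is of the moment at which its call begins.
- finish_job(): hands the job in; it is judged then, once.
The state is a dict: "clock": time; "qpos": joint angles; "joint_velocities": joint speeds; "joint_efforts": joint torques, N m; "tool_pos": TCP position; "orientation": TCP orientation; "ft_force": force on the tool from outside, world axes, zero at the start; "ft_torque": the same for the moment, N m; "finger_gap": finger opening in m; "grip_force": force on a finger pad.
Only numpy, scipy, OpenCV 4.12 (cv2) and the standard library are available. Lean on these libraries where they do the work, as an engineer would, in place of code of your own. Each camera call takes 0.05 s, during which the arm holds its last target. There are 200 camera calls.

### The job

Be the third hand at the screwing jig: draw the lock pin straight up out of the pusher, hang it by its collar in the open notch of the pin rest on the jig's side and let go of it. Then slide the pusher forward by its upright handle, without ramming, until its spring pad presses the finned heatsink square against the plate on the fence, and keep up a steady press of about 12 newtons (8 to 16) so that a colleague can drive the two screws. The program finishes while still holding this push: do not let go of the pusher, and leave the loupe and the spare heatsink behind the jig where they are.

Things in the scene. Friction and masses are not known exactly. Their poses are not given: they have to be found in the camera images.
- jig: Fixed jig: grey plate 110 x 258 x 12 mm, two low rails (tops at 32 mm), on 10 mm feet. Origin 10 mm above the bench, on the centre line. +y: pressing direction, handle to fence (about the robot's left, up to 0.4 rad askew); -x: side of the pin rest; z up. In jig x, y (mm): bore (0, -26), pin rest seat (-80, -85), handle at the start (0, -70), fence face y = 100; plate from y = -111 to 146.
- fence: Fixed fence at the jig's far end: dark open frame 84 mm wide, 62 mm high, on its front an aluminium mounting plate 78 x 58 x 3 mm with two screws waiting in it. Origin in the middle of the mounting plate's front face, at its foot (22 mm above the bench); axes as the jig's, -y towards the heatsink.
- heatsink: Loose aluminium heatsink 70 (x) x 36 (y) x 50 mm high, about 0.16 kg, upright on the jig's plate between the rails, 3.5 mm play each side; smooth face to +y (fence), nine fins to -y (pad). Origin in the middle of its underside, smooth face 18 mm to +y. Starts 6 to 22 mm short of the fence and 12 to 28 mm ahead of the pad.
- pin: Loose steel lock pin, 70 g: shank 8 mm thick, 42 mm long; collar 20 mm across, 3 mm thick; knurled head 16 mm across, from 3 to 27 mm above the origin. Origin on its axis under the collar, z up to the head. Starts upright in the 9.5 mm bore through the pusher block, collar on the block's top (56 mm above the bench), tip 8 mm deep in the jig's plate; free once raised 42 mm.
- bore (a point): Mouth of the lock pin's bore in the jig's plate, 22 mm above the bench; fixed to the jig.
- notch (a point): Seat of the pin rest, an aluminium fork beside the jig: top 62 mm above the bench, 9 mm thick, 36 mm wide (y). Notch 11 mm wide along the jig's x, open to -x, top and bottom; closed end 5.5 mm to +x of this point, tips 18.5 mm to -x. Point mid-notch, level with the fork's top: a parked pin hangs with its origin about here, collar on the fork. Axes as the jig's.
- pusher (a joint): Travel of the pusher along the jig's +y in m: 0 locked back, at most 0.075. Aluminium block 74 x 68 mm, top 56 mm above the bench, about 2 N of sliding friction; nothing holds it forward, the pad's spring pushes it back when let go.
- handle (a point): Grip point on the pusher's handle, moves with the pusher: black upright plate 14 mm thick (y), 40 mm wide (x), from 56 to 108 mm above the bench. The point is in its middle, 94 mm above the bench, 44 mm behind (-y of) the pin's bore. Axes as the jig's.
- pad (a joint): How far the pusher's nylon-faced spring pad (64 x 34 mm) is pressed in, m: 0 fully out, 0.030 at its stop. Spring: 4 N as it starts to yield, then 0.5 N per mm (13 N at 18 mm); the heatsink's friction takes 1 to 2 N of it. With the heatsink home it yields from 34 mm of pusher travel on, so the best hold is near 52 mm. Its two rods stand 7 mm out of the block's back, more as it yields.
- microscope (a point): Foot of a fixed stereo microscope, grey, 0.45 m tall, right of the jig: it fills x 0.55 to 0.86, y -0.20 to 0.12. Do not sweep the arm through it: cross in front of it, hand drawn in towards the robot. In front of its foot stands a low fixed board clamp (45 mm high, x 0.43 to 0.56, y -0.04 to 0.11).
- loupe: Bystander: black eye loupe, a cone 36 mm across and 36 mm high, behind the jig. Leave alone.
- spare_heatsink: Bystander: smaller heatsink 52 x 40 x 30 mm lying on the bench behind the jig. Leave alone.

How it is judged:
On the way:
1. the lock pin hangs in the notch of the pin rest, let go (horizontal distance between pin and notch below 0.01 m and z of pin in the frame of notch between -0.003 and 0.004 m and angle between pin's own z axis and vertical below 0.15 rad and contact force between the fingers and pin below 0.3 N), for 0.3 s.
At the end, for the whole second after the job is handed in: Fingers still push the pusher, which stands still; its pad (pressed in 6 to 28 mm) presses the heatsink on the fence with 8 to 16 N, face within 2.5 mm, square within 0.03 rad, standing flat; the pin hangs upright in the notch within 10 mm of the seat, collar on the fork, untouched (all of step 1 and contact force between heatsink and fence between 8 and 16 N and angle between the y axis of heatsink and the y axis of fence, either way round below 0.03 rad and y of heatsink in the frame of fence between -0.0205 and -0.0155 m and z of heatsink in the frame of fence between -0.003 and 0.003 m and angle between heatsink's own z axis and vertical below 0.05 rad and value of joint pad between 0.006 and 0.028 m and velocity of joint pusher between -0.01 and 0.01 m/s and contact force between the fingers and jig above 4 N and linear speed of heatsink below 0.01 m/s); the arm keeps its last pose, push and grip.
It fails at once if the heatsink is rammed against the fence (over 25 N) (contact force between heatsink and fence above 25 N).
It fails at once if the loupe is moved by more than 2 cm (distance of loupe from where it was at the start of the episode above 0.02 m).
It fails at once if the spare heatsink is moved by more than 2 cm (distance of spare_heatsink from where it was at the start of the episode above 0.02 m).
It also fails if it takes over 58 s, if anything falls off the work surface, if the arm or the gripper's body presses on something with over 40 N, if the wrist force passes 120 N, or if a joint passes its speed limit or range.

## Working session

There is one attempt and no reset: what is moved stays moved. The work goes in short steps, Python scripts to look and compute and a shell command to move; the robot and the scene stay as the last step left them, time stands still between calls to the robot, and variables do not carry over. Pictures are saved under pics/ and viewed, at most 10 in all, crops included, and the job is handed in when it is done.

```bash
ls; mkdir -p pics; python3 - <<'E'
from workcell import *
import cv2,numpy as np
s=state(); print({k:np.round(v,3) for k,v in s.items()})
for n in("top","side"):
    c=camera(n); cv2.imwrite(f"pics/{n}0.png",c["img"][:,:,::-1]); np.savez(f"{n}0.npz",**c)
    print(n,c["camera_matrix"],c["k1"],c["origin"],c["orientation"],(c["z_map"]>0).mean())
E
```

```text
pics
{'clock': np.float64(0.0), 'qpos': array([ 1.119,  0.131,  1.489, -0.   ,  1.523, -0.085]), 'joint_velocities': array([-0.001, -0.001, -0.001, -0.001, -0.   , -0.001]), 'joint_efforts': array([-0.0000e+00, -5.5986e+01, -4.9177e+01,  7.7000e-02,  3.6000e-02,
       -0.0000e+00]), 'tool_pos': array([0.215, 0.56 , 0.218]), 'orientation': array([-0.   ,  0.182,  0.983, -0.001]), 'ft_force': array([0.287, 0.675, 0.804]), 'ft_torque': array([-0.042,  0.01 , -0.026]), 'grip_force': np.float64(0.0), 'finger_gap': np.float64(0.093)}
top [[413.69844113   0.         287.76116207]
 [  0.         413.69844113 216.73087269]
 [  0.           0.           1.        ]] 0.013797029923583937 [0.46487859 0.20155265 0.94229016] [ 0.70683647  0.06782946 -0.04186243 -0.7028719 ] 0.995922619047619
side [[489.53208283   0.         276.42371627]
 [  0.         489.53208283 202.13544211]
 [  0.           0.           1.        ]] 0.003846399383977037 [0.52627438 1.11308123 0.85092404] [-0.03517112 -0.00610998  0.41646787  0.90844932] 0.9795875850340136
```

View pics/top0.png

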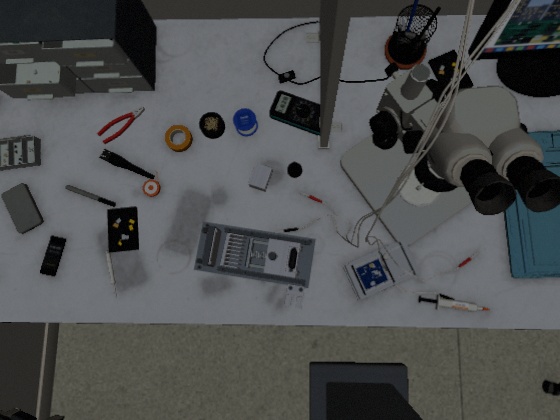

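View pics/side0.png

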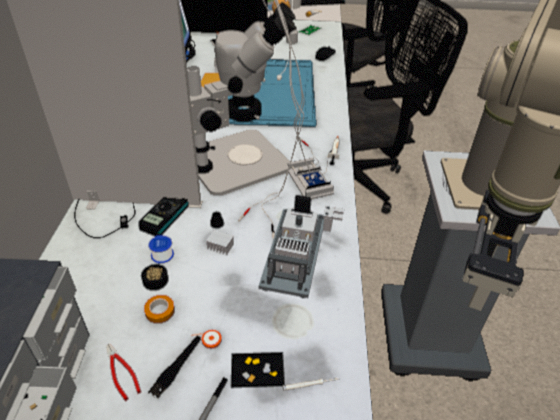

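The top view shows the jig at about (200-312, 225-288) with the fence at the left. The pin head is near (272,255), the handle slot near (292,260) and the pin rest near (296,290). The loupe is at (295,169) and the spare heatsink at (261,177). The side view agrees. Next I'll unproject the points.

```bash
cat > h.py <<'E'
import numpy as np,cv2
from scipy.spatial.transform import Rotation as R
def rot(q): return R.from_quat([q[1],q[2],q[3],q[0]]).as_matrix()
def rays(c,px):
    px=np.asarray(px,float).reshape(-1,1,2)
    n=cv2.undistortPoints(px,c["camera_matrix"],np.array([float(c["k1"]),0,0,0]))[:,0]
    return np.c_[n[:,0],-n[:,1],-np.ones(len(n))]@rot(c["orientation"]).T
def onplane(c,px,z):
    d=rays(c,px);o=c["origin"];return o+d*((z-o[2])/d[:,2])[:,None]
def cloud(c):
    h,w=c["z_map"].shape;u,v=np.meshgrid(np.arange(w),np.arange(h))
    d=rays(c,np.c_[u.ravel(),v.ravel()]);P=c["origin"]+d*c["z_map"].reshape(-1,1)
    return P.reshape(h,w,3)
def mm(a): return np.round(np.asarray(a)*1000,1)
E
python3 - <<'E'
from h import *
c=dict(np.load("top0.npz"));P=cloud(c)
im=c["img"][215:300,185:325,::-1]
cv2.imwrite("pics/crop0.png",cv2.resize(im,None,fx=5.6,fy=5.6,interpolation=cv2.INTER_CUBIC))
for v in range(225,300,3): print(v,*[int(round(P[v,u,2]*1000)) for u in range(192,322,3)])
s=dict(np.load("side0.npz"));Q=cloud(s)
cv2.imwrite("pics/crops0.png",cv2.resize(s["img"][185:300,250:360,::-1],None,fx=5,fy=5,interpolation=cv2.INTER_CUBIC))
E
```

```text
225 0 -2 1 -1 22 23 21 23 22 23 21 20 20 -2 2 -1 0 -2 -3 -1 -2 0 -2 2 2 -1 -1 -3 -4 -3 0 -3 0 1 1 2 1 -2 6 -2 -1 1 -4 1
228 -2 2 1 21 52 66 84 83 76 20 22 32 30 30 19 22 23 21 20 -1 2 -2 0 -1 -2 -4 2 1 0 -3 -2 -1 5 8 8 6 2 -1 -1 2 -3 0 -2 -3
231 -1 -2 -1 47 55 83 85 84 76 44 23 29 34 30 30 33 29 29 32 32 21 18 18 20 20 21 1 2 8 8 7 7 2 1 -1 -2 -3 -1 3 1 -1 -3 -3 2
234 -1 -2 2 22 23 86 83 82 66 37 23 20 70 71 71 70 24 32 28 32 32 33 33 33 31 30 28 18 21 21 22 20 -1 -2 -1 -4 0 -3 3 942 -1 1 0 1
237 0 -3 -1 21 19 83 83 79 63 31 21 22 70 72 21 21 34 50 23 942 23 19 22 28 31 32 33 32 34 34 33 29 29 21 21 21 18 24 22 -1 -1 -1 1 0
240 -2 -4 -3 22 24 84 86 80 56 26 22 74 68 38 25 45 65 61 19 56 55 46 19 20 23 22 55 58 54 56 54 31 33 31 33 33 32 33 33 30 23 -1 1 -2
243 -1 -1 2 21 22 84 86 79 49 942 20 71 64 38 57 71 74 22 22 58 52 19 43 46 46 45 57 55 54 52 57 54 56 54 54 58 29 32 31 33 24 1 2 2
246 -4 -2 21 22 81 83 82 75 43 24 19 72 58 72 75 21 20 21 23 57 43 23 23 21 22 20 56 54 55 55 53 58 56 53 56 54 22 22 22 24 20 0 0 -3
249 1 -2 16 20 83 84 84 69 39 21 19 74 72 21 22 20 20 33 23 61 47 
[... 1431 characters left out ...]
 0 -1 -2 1 0 -1 -1 4 1 0 -2 0 -1 -3 -1 0 -2 21 23 22 24 23 21 20 34 34 35 33 21 1 -1 2 -2 -1
285 -2 -2 -2 -6 1 -2 -2 1 -1 -1 2 0 1 -2 2 -3 2 -1 -3 2 1 0 -2 -2 0 1 -5 0 -2 -3 -3 0 65 61 62 64 24 25 23 -1 -1 1 0 1
288 -3 -2 1 -2 0 3 0 -1 0 -1 -2 1 -1 0 -1 0 0 -2 -1 -2 -1 -3 -3 0 0 0 1 -1 0 -1 2 -1 61 66 66 61 64 64 -1 3 0 -2 -1 2
291 0 -1 -3 3 -4 0 0 -1 -2 -6 -3 -1 -6 -1 0 1 -2 -1 -3 -1 0 -2 0 0 -3 -2 -1 -1 -1 -1 0 1 59 62 61 62 62 62 0 2 -2 -3 -1 1
294 -1 -3 -1 -3 -2 -1 1 0 -2 -3 -3 -3 -3 0 -1 -3 0 -2 0 0 -2 0 -2 -4 3 0 -1 -3 -1 -2 1 -3 61 62 62 63 60 -1 -1 0 -2 -3 -2 2
297 -2 -1 -3 1 -2 -2 -2 -1 0 3 -2 1 0 0 -3 -1 942 -5 -3 -3 -1 -3 -5 -1 -1 0 -1 0 0 -2 -3 61 64 56 0 60 64 2 -1 2 -2 -1 -3 -1
```

View pics/crop0.png

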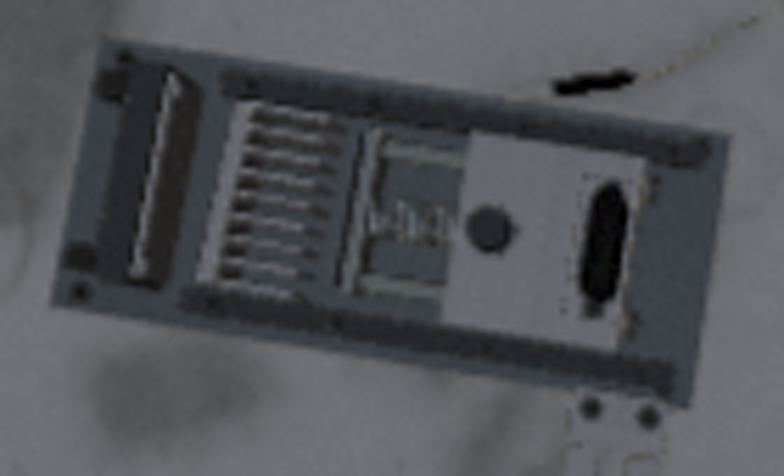

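View pics/crops0.png

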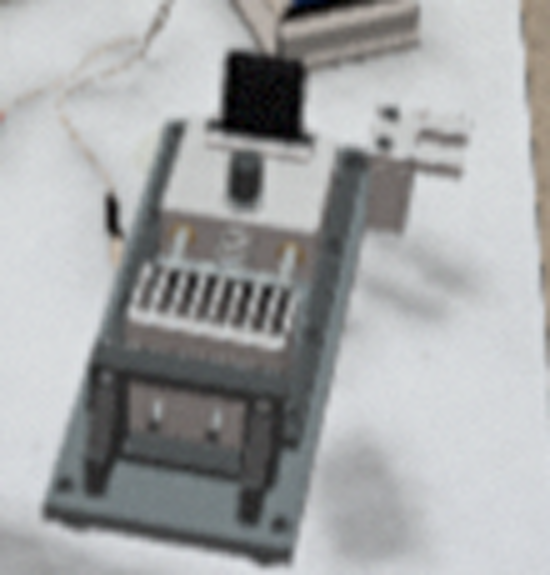

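The crops show the plate corners at crop (102,38), (732,135), (690,408), (50,305). The pin head is at (490,230), the handle at (604,243), and the fork's notch opens downward (to -x) at about (612,460).

```bash
python3 - <<'E'
from h import *
c=dict(np.load("top0.npz"));s=dict(np.load("side0.npz"))
f=lambda x,y,x0=185,y0=215,k=5.6:(x0+(x+.5)/k-.5,y0+(y+.5)/k-.5)
C=onplane(c,[f(102,38),f(732,135),f(690,408),f(50,305)],.022)
print(mm(C)); A=(C[0]-C[1]+C[3]-C[2]);A/=np.linalg.norm(A)
print("len",mm([np.linalg.norm(C[0]-C[1]),np.linalg.norm(C[3]-C[2]),np.linalg.norm(C[0]-C[3]),np.linalg.norm(C[1]-C[2])]))
ey=A[:2];print("yaw of y axis rel world y",np.arctan2(-ey[0],ey[1]))
cen=C.mean(0)[:2]
ex=np.array([ey[1],-ey[0]])
J=lambda x,y:cen-17.5e-3*ey+x*1e-3*ex+y*1e-3*ey
print("jig origin",mm(J(0,0)),"pin",mm(J(0,-26)),"handle",mm(J(0,-70)),"notch",mm(J(-80,-85)))
for n,cc in(("top",c),("side",s)):
    P=cloud(cc).reshape(-1,3); L=(P[:,:2]-J(0,0))@np.c_[ex,ey]*1000
    Z=P[:,2]*1000
    def rep(nm,m):
        q=L[m]; print(n,nm,m.sum(),"lo",np.round(np.percentile(q,3,axis=0),1),"hi",np.round(np.percentile(q,97,axis=0),1),"mean",np.round(q.mean(0),1))
    near=(abs(L[:,0])<60)
    rep("handle",near&(Z>100)&(Z<112)&(L[:,1]<-40)&(L[:,1]>-100))
    rep("pinhead",near&(Z>78)&(Z<90)&(abs(L[:,1]+26)<15))
    rep("fork",(Z>57)&(Z<68)&(L[:,0]<-50)&(L[:,0]>-115)&(abs(L[:,1]+85)<40))
    rep("hs",(Z>66)&(Z<78)&(abs(L[:,0])<45)&(L[:,1]>30)&(L[:,1]<92))
    rep("fence",(Z>78)&(Z<90)&(abs(L[:,0])<60)&(L[:,1]>80)&(L[:,1]<150))
    rep("block",(Z>52)&(Z<59)&(abs(L[:,0])<50)&(L[:,1]<20)&(L[:,1]>-110))
    # yaw of handle & block by minAreaRect
    m=near&(Z>103)&(Z<112)&(L[:,1]<-40)&(L[:,1]>-100); print(cv2.minAreaRect(L[m].astype(np.float32)))
E
```

```text
[[597.7 428.5  22. ]
 [559.5 174.2  22. ]
 [452.3 190.8  22. ]
 [490.5 445.   22. ]]
len [257.2 257.  108.5 108.5]
yaw of y axis rel world y -0.1490823966634785
jig origin [522.4 292.3] pin [518.6 266.6] handle [512.  223.1] notch [430.7 220.2]
top handle 129 lo [-17.9 -75.6] hi [ 17.4 -62.9] mean [ -0.2 -69.2]
top pinhead 46 lo [ -6.2 -32.6] hi [  6.4 -18.3] mean [  0.4 -25.1]
top fork 319 lo [ -96.4 -100.8] hi [-53.3 -67. ] mean [-73. -84.]
top hs 270 lo [-35.3  44.1] hi [32.7 79. ] mean [-0.3 65.2]
top fence 332 lo [-38.5 100.8] hi [ 38.9 117. ] mean [  0.2 108.8]
top block 799 lo [-35.1 -75.7] hi [ 35.4 -12.5] mean [ -0.1 -39.7]
((0.30529022216796875, -68.80292510986328), (13.62264633178711, 39.10856246948242), 88.58746337890625)
side handle 79 lo [-18.8 -72.8] hi [ 16.4 -59.7] mean [ -0.7 -64.9]
side pinhead 31 lo [ -8.  -29.2] hi [  5.1 -16.4] mean [ -1.3 -21.9]
side fork 191 lo [-97.8 -99.2] hi [-55.  -63.1] mean [-75.5 -80.1]
side hs 242 lo [-36.4  47. ] hi [31.5 82.7] mean [-2.2 69.1]
side fence 254 lo [-40.4 105. ] hi [ 38.3 120.8] mean [ -1.4 113.8]
side block 443 lo [-36.2 -72.4] hi [34.6 -9.2] mean [ -1.6 -36.5]
((-1.4196434020996094, -66.63160705566406), (38.556854248046875, 14.193115234375), 0.8732303977012634)
```

Measurements agree to within 2 mm (the handle, pin, fork and fence sizes all match). I'll set the jig frame as the mean of both views, and first turn the tool so its fingers close along jig x.

```bash
cat >> h.py <<'E'
yaw=-0.149; ey=np.array([-np.sin(yaw),np.cos(yaw)]); ex=np.array([ey[1],-ey[0]])
O=np.array([.5220,.2944])
def W(x,y,z): return np.r_[O+(x*ex+y*ey)/1e3,z/1e3]
def go(target,ty=None):
    """remaining shift in tool axes (mm), turn (rad); ty: world xy direction wanted for tool y"""
    from workcell import state
    s=state();M=rot(s["orientation"])
    d=target-s["tool_pos"]; j=np.r_[d[:2]@ex,d[:2]@ey,d[2]]
    out=[f"t={s['clock']:.2f} shift",mm(M.T@d),"jig",mm(j)]
    if ty is not None:
        Y=np.r_[ty,0];Mt=np.c_[np.cross(Y,[0,0,-1]),Y,[0,0,-1]]
        out+=["turn",np.round(R.from_matrix(M.T@Mt).as_rotvec(),4)]
    print(*out,"F",np.round(s["ft_force"],1),"gap",round(float(s["finger_gap"])*1e3,1),"grip",round(float(s["grip_force"]),1),"q",np.round(s["qpos"],2))
E
python3 -m crank '[[0,0,0,0,0,0.18,1],[0,0,0,0,0,0.18,1],[0,0,0,0,0,0.18,0.8],[0,0,0,0,0,0.18,0.5],[0,0,0,0,0,0.18,0.5]]' 15
python3 -m crank '[[0,0,0,0,0,0.15,0.5],[0,0,0,0,0,0.15,0.5],[0,0,0,0,0,0.15,0.5],[0,0,0,0,0,0,0.5],[0,0,0,0,0,0,0.5]]'
python3 -c "
from h import *
go(W(0,-26,160),ex)"
```

```text
clock: 0.72
tool_pos: [0.215, 0.5598, 0.218]
orientation: [0.0, 0.594, 0.804, -0.001]
ft_force: [0.2, 0.5, 0.1]
finger_gap: 0.0675
grip_force: 0.0
clock: 1.35
tool_pos: [0.2151, 0.5599, 0.2183]
orientation: [0.0, 0.756, 0.655, -0.0]
ft_force: [1.3, 0.5, 0.4]
finger_gap: 0.0467
grip_force: 0.0
t=1.35 shift [-245.2  341.4   58.4] jig [ 343.  -243.   -58.3] turn [-0.0002  0.0005  0.0064] F [1.3 0.5 0.4] gap 46.7 grip 0.0 q [1.12 0.13 1.49 0.   1.52 1.26]
```

```bash

python3 -m crank '[[-0.02,0.028,0,0,0,0.006,0.5],[-0.03,0.042,0,0,0,0,0.5],[-0.03,0.042,0,0,0,0,0.5],[-0.03,0.042,0.01,0,0,0,0.5],[-0.03,0.042,0.01,0,0,0,0.5]]' >/dev/null
python3 -m crank '[[-0.03,0.042,0.01,0,0,0,0.4],[-0.03,0.042,0.01,0,0,0,0.4],[-0.025,0.035,0.01,0,0,0,0.4],[-0.02,0.026,0.008,0,0,0,0.4],[0,0,0,0,0,0,0.4]]'
python3 - <<'E'
from h import *
from workcell import *
go(W(0,-26,160),ex)
for n in("top","side"):
    c=camera(n);np.savez(n+"1.npz",**c)
a=camera("side")["img"][130:330,200:420,::-1]
cv2.imwrite("pics/s1.png",cv2.resize(a,None,fx=2.7,fy=2.7,interpolation=cv2.INTER_CUBIC))
E
```

```text
clock: 2.6
tool_pos: [0.516, 0.2644, 0.1596]
orientation: [-0.0, 0.759, 0.651, -0.001]
ft_force: [0.5, 1.3, 1.1]
finger_gap: 0.0369
grip_force: 0.0
t=2.60 shift [ 4.5  1.4 -0.4] jig [1.5 4.5 0.4] turn [-0.0012  0.0012 -0.0039] F [0.5 1.3 1.1] gap 36.9 grip 0.0 q [ 0.39  0.11  1.62 -0.    1.41  0.54]
```

View pics/s1.png

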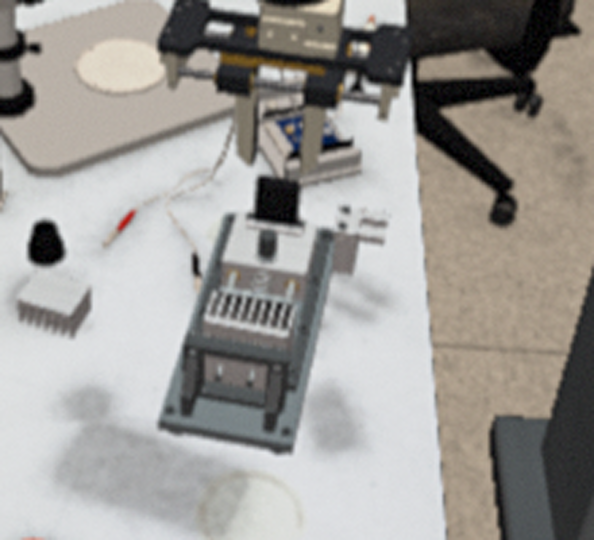

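The side crop shows the fingertips at about (247,163) and (312,170), straddling along jig x above and behind the pin head (268,240). I'll use the tips to check the camera's bias against the known TCP.

```bash
python3 - <<'E'
from h import *
s=dict(np.load("side1.npz"));P=cloud(s).reshape(-1,3)
T=np.array([.516,.2644])
L=(P[:,:2]-T)@np.c_[ex,ey]*1e3;Z=P[:,2]*1e3
m=(Z>161)&(Z<185)&(abs(L[:,0])<60)&(abs(L[:,1])<40)
q=L[m]; 
for sgn in(-1,1):
    a=q[q[:,0]*sgn>0]; print(len(a),"x",np.round(np.percentile(a[:,0],[3,50,97]),1),"y",np.round(np.percentile(a[:,1],[3,50,97]),1),Z[m][q[:,0]*sgn>0].min())
# pin head in side image, local
L2=(P[:,:2]-O)@np.c_[ex,ey]*1e3
m=(Z>62)&(Z<90)&(abs(L2[:,0])<14)&(abs(L2[:,1]+26)<16);print("pin",np.round(np.percentile(L2[m],[3,50,97],axis=0),1))
t=dict(np.load("top1.npz"));P=cloud(t).reshape(-1,3);Z=P[:,2]*1e3
L=(P[:,:2]-T)@np.c_[ex,ey]*1e3
m=(Z>200)&(Z<300)&(abs(L[:,0])<120)&(abs(L[:,1])<60);print("top body",np.round(np.percentile(L[m],[2,50,98],axis=0),1))
E
```

```text
52 x [-34.9 -27.2 -21. ] y [ 7.  10.4 13.3] 163.4888700044057
58 x [16.7 22.4 30.5] y [-5.5  9.7 12.7] 162.70156760928646
pin [[ -8.2 -31.2]
 [ -1.3 -21. ]
 [  6.2 -15.8]]
top body [[-92.6 -35.3]
 [-72.   -6.5]
 [ 46.5  32.6]]
```

```bash
sed -i 's/^O=.*/O=np.array([.5229,.2930])/' h.py; python3 -c "
from h import *
go(W(0,-26,61),ex)"
```

```text
t=2.75 shift [ 0.8  4.1 99.9] jig [  4.1   0.8 -99.9] turn [-0.0002 -0.0004 -0.0017] F [0.2 0.5 0.6] gap 37.4 grip 0.0 q [0.39 0.11 1.62 0.   1.42 0.54]
```

```bash

python3 -m crank '[[0.001,0.004,0.02,0,0,0,0.4],[0,0,0.03,0,0,0,0.4],[0,0,0.025,0,0,0,0.4],[0,0,0.015,0,0,0,0.4],[0,0,0.01,0,0,0,0.4]]' 20
python3 -m crank '[[0,0,0,0,0,0,0.4],[0,0,0,0,0,0,0.3],[0,0,0,0,0,0,0.15],[0,0,0,0,0,0,0.0],[0,0,0,0,0,0,0.0]]'
python3 - <<'E'
from h import *
from workcell import *
go(W(0,-26,61),ex)
c=camera("side");np.savez("side2.npz",**c)
cv2.imwrite("pics/s2.png",cv2.resize(c["img"][170:270,230:370,::-1],None,fx=5,fy=5,interpolation=cv2.INTER_CUBIC))
E
```

```text
clock: 3.38
tool_pos: [0.5187, 0.2671, 0.0594]
orientation: [-0.0, 0.758, 0.652, -0.0]
ft_force: [-0.1, -0.4, 0.8]
finger_gap: 0.0375
grip_force: 0.0
clock: 4.0
tool_pos: [0.5198, 0.2671, 0.0615]
orientation: [0.0, 0.759, 0.651, 0.0]
ft_force: [-2.0, -0.3, 6.2]
finger_gap: 0.015
grip_force: 20.0
t=4.00 shift [ 0.1 -0.7  0.5] jig [-0.7  0.1 -0.5] turn [ 0.0008 -0.0006 -0.003 ] F [-2.  -0.3  6.2] gap 15.0 grip 20.0 q [0.39 0.22 1.69 0.   1.24 0.54]
```

View pics/s2.png

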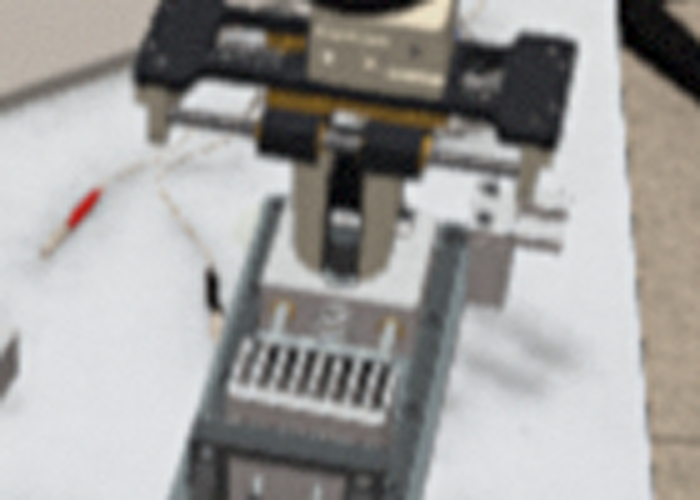

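The fingers hold the head (gap 15 mm, grip 20 N, fingers at (315,230) and (375,230) either side of it). Drawing it straight up.

```bash

python3 -m crank '[[0,0,-0.005,0,0,0,0.0],[0,0,-0.008,0,0,0,0.0],[0,0,-0.010,0,0,0,0.0],[0,0,-0.012,0,0,0,0],[0,0,-0.012,0,0,0,0.0]]'
python3 -m crank '[[0,0,-0.012,0,0,0,0.0],[0,0,-0.005,0,0,0,0.0],[0,0,0,0,0,0,0.0],[0,-0.03,0,0,0,0,0],[0,-0.045,0,0,0,0,0.0]]'
python3 - <<'E'
from h import *
go(W(-84,-85,125),ex)
E
```

```text
clock: 4.68
tool_pos: [0.5196, 0.2669, 0.1088]
orientation: [0.0, 0.759, 0.651, 0.0]
ft_force: [0.4, -0.6, -0.3]
finger_gap: 0.0151
grip_force: 20.0
clock: 5.3
tool_pos: [0.4447, 0.2779, 0.1239]
orientation: [-0.0, 0.759, 0.651, -0.0]
ft_force: [-0.1, 0.5, -0.5]
finger_gap: 0.0153
grip_force: 20.0
t=5.30 shift [-58.5  -8.7  -1. ] jig [ -8.9 -58.4   1.1] turn [-0.0006  0.0004 -0.0043] F [-0.1  0.5 -0.5] gap 15.3 grip 20.0 q [ 0.46 -0.01  1.81 -0.    1.34  0.61]
```

```bash

python3 -m crank '[[-0.015,-0.004,0,0,0,-0.004,0.0],[-0.018,-0.005,0,0,0,0,0.0],[-0.015,0,0,0,0,0,0.0],[-0.0105,0,0,0,0,0,0],[0,0,0,0,0,0,0.0]]'
python3 - <<'E'
from h import *
from workcell import *
go(W(-84,-85,125),ex)
for n in("top","side"):
    c=camera(n);np.savez(n+"3.npz",**c)
    if n=="side":cv2.imwrite("pics/s3.png",cv2.resize(c["img"][160:260,260:400,::-1],None,fx=5,fy=5,interpolation=cv2.INTER_CUBIC))
E
```

```text
clock: 5.92
tool_pos: [0.4281, 0.2209, 0.1246]
orientation: [0.0, 0.758, 0.652, 0.0]
ft_force: [0.9, -0.1, -0.5]
finger_gap: 0.015
grip_force: 20.0
t=5.92 shift [ 0.4 -0.9 -0.4] jig [-0.9  0.4  0.4] turn [ 0.0002 -0.0001 -0.0005] F [ 0.9 -0.1 -0.5] gap 15.0 grip 20.0 q [ 0.37 -0.13  1.92 -0.    1.35  0.52]
```

View pics/s3.png

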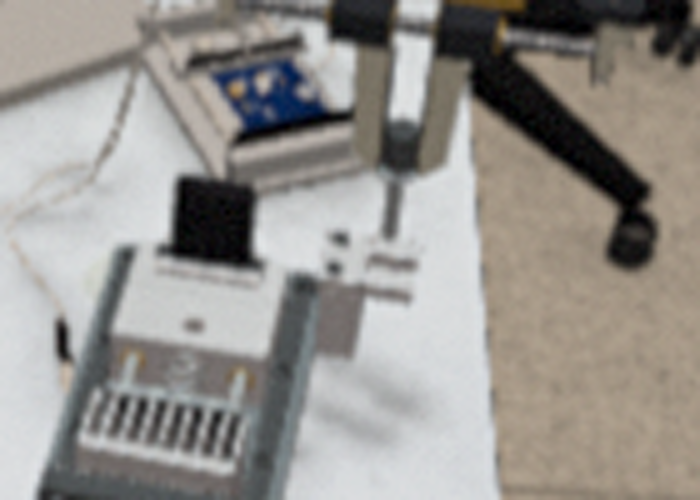

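The side crop shows the pin hanging upright: collar near (400,168), tip at (393,238), and the fork's slot at about (370-415, 262). Now the tip relative to the slot, within the same camera.

```bash
python3 - <<'E'
from h import *
s=dict(np.load("side3.npz"));s0=dict(np.load("side0.npz"))
P=cloud(s);P0=cloud(s0)
J=lambda P:np.dstack([(P[...,:2]-O)@np.c_[ex,ey]*1e3,P[...,2:]*1e3])
L=J(P).reshape(-1,3);L0=J(P0).reshape(-1,3)
m=(L[:,2]>80)&(L[:,2]<112)&(abs(L[:,0]+85)<14)&(abs(L[:,1]+83)<14)
q=L[m];print("shank",m.sum());print(np.round(np.percentile(q,[5,50,95],axis=0),1))
m=(L[:,2]>116)&(L[:,2]<128)&(abs(L[:,0]+85)<14)&(abs(L[:,1]+83)<16)
# fork top points, y profile beside notch
m=(L0[:,2]>56)&(L0[:,2]<69)&(L0[:,0]<-76)&(L0[:,0]>-100)&(abs(L0[:,1]+83)<25)
print("prong y",np.sort(np.round(L0[m][:,1],1))[::2])
# slot rows: brightness along jig y at x=-85,-90 on z=62 plane (side and top)
from scipy.ndimage import map_coordinates
def proj(c,X):
    p=(X-c["origin"])@rot(c["orientation"]); K=c["camera_matrix"]
    return cv2.projectPoints(np.c_[p[:,0],-p[:,1],-p[:,2]],np.zeros(3),np.zeros(3),K,np.array([float(c["k1"]),0,0,0]))[0][:,0]
t0=dict(np.load("top0.npz"))
ys=np.arange(-110,-58,2)
print(ys)
for nm,c in(("side",s0),("top",t0)):
    g=c["img"].mean(2)
    v=np.mean([map_coordinates(g,proj(c,np.array([W(x,y,62) for y in ys]))[:,::-1].T,order=1) for x in(-84,-88,-92)],0);print(nm,v.astype(int))
print("tip px on z78",)
p=onplane(s,[(260+(393.5)/5-.5,160+238.5/5-.5)],.078);print(np.round((p[0,:2]-O)@np.c_[ex,ey]*1e3,1))
E
```

```text
shank 35
[[-87.6 -83.5  81.6]
 [-84.2 -80.1  98. ]
 [-80.9 -77.7 110.7]]
prong y [-101.3  -99.9  -99.4  -98.8  -98.7  -97.9  -96.1  -95.9  -95.7  -93.
  -91.4  -91.1  -91.   -90.7  -90.1  -89.3  -88.9  -88.8  -88.7  -88.7
  -88.1  -87.4  -87.   -86.5  -77.9  -77.1  -76.7  -75.7  -74.7  -73.5
  -72.5  -72.1  -71.7  -71.3  -71.   -70.5  -68.6  -68.2  -67.4  -66.8
  -66.8  -66.4  -66.   -65.4  -65.   -64.6  -63.8  -63.2  -61.9]
[-110 -108 -106 -104 -102 -100  -98  -96  -94  -92  -90  -88  -86  -84
  -82  -80  -78  -76  -74  -72  -70  -68  -66  -64  -62  -60]
side [213 213 212 209 205 201 199 199 196 190 174 153 130 120 128 147 169 186
 197 199 196 185 166 140 123 127]
top [112 112 112 110 106 103 104 105 106 105 105 109 107 106 102  95  99 103
 105 106 104  97  88  90  89  88]
tip px on z78
[-86.2 -83.5]
```

Slot centre is about -82.5 and the shank centre about -83 in the same view, so they're aligned within about 1 mm. Lowering, watching the force.

```bash

python3 -m crank '[[0,0,0.006,0,0,0,0.0],[0,0,0.006,0,0,0,0.0],[0,0,0.005,0,0,0,0.0],[0,0,0.004,0,0,0,0],[0,0,0.003,0,0,0,0.0]]'
python3 -m crank '[[0,0,0.003,0,0,0,0.0],[0,0,0.003,0,0,0,0.0],[0,0,0.003,0,0,0,0.0],[0,0,0.003,0,0,0,0],[0,0,0,0,0,0,0.0]]'
```

```text
clock: 6.65
tool_pos: [0.4276, 0.2217, 0.1003]
orientation: [-0.0, 0.757, 0.653, -0.0]
ft_force: [-0.7, 0.3, 0.0]
finger_gap: 0.0157
grip_force: 20.0
clock: 7.28
tool_pos: [0.4275, 0.2216, 0.0883]
orientation: [-0.0, 0.757, 0.653, -0.0]
ft_force: [-0.3, 0.2, -1.7]
finger_gap: 0.0154
grip_force: 20.0
```

```bash

python3 -m crank '[[0,0,0.005,0,0,0,0.0],[0,0,0.005,0,0,0,0.0],[0,0,0.004,0,0,0,0.0],[0,0,0.002,0,0,0,0],[0,0,0.001,0,0,0,0.0]]'
python3 -m crank '[[0,0,0.001,0,0,0,0.0],[0,0,0.001,0,0,0,0.0],[0,0,0.001,0,0,0,0.0],[0,0,0.001,0,0,0,0],[0,0,0,0,0,0,0.0]]'
```

```text
clock: 7.9
tool_pos: [0.4276, 0.2216, 0.0715]
orientation: [-0.0, 0.757, 0.653, -0.0]
ft_force: [-0.5, -1.2, -1.1]
finger_gap: 0.0156
grip_force: 20.0
clock: 8.52
tool_pos: [0.4276, 0.2217, 0.0676]
orientation: [-0.0, 0.757, 0.653, -0.0]
ft_force: [0.3, -0.6, -1.1]
finger_gap: 0.0153
grip_force: 20.0
```

```bash

python3 -m crank '[[0,0,0.0005,0,0,0,0.0],[0,0,0.0005,0,0,0,0.0],[0,0,0.0005,0,0,0,0.0],[0,0,0.0,0,0,0,0],[0,0,0,0,0,0,0.0]]'
```

```text
clock: 9.15
tool_pos: [0.4278, 0.2218, 0.0674]
orientation: [0.0, 0.757, 0.653, 0.0]
ft_force: [-5.2, -2.5, 10.9]
finger_gap: 0.0152
grip_force: 20.0
```

Collar is on the fork (10.9 N up). Easing off and opening.

```bash

python3 -m crank '[[0,0,-0.0007,0,0,0,0.0],[0,0,0,0,0,0,0.1],[0,0,0,0,0,0,0.3],[0,0,0,0,0,0,0.45],[0,0,0,0,0,0,0.45]]'
python3 -m crank '[[0,0,0,0,0,0,0.45],[0,0,-0.005,0,0,0,0.45],[0,0,-0.015,0,0,0,0.45],[0,0,-0.03,0,0,0,0.45],[0,0,-0.04,0,0,0,0.45]]'
python3 - <<'E'
from h import *
from workcell import *
go(W(0,-69,170),ey)
for n in("top","side"):
    c=camera(n);np.savez(n+"4.npz",**c)
    if n=="side":cv2.imwrite("pics/s4.png",cv2.resize(c["img"][160:260,260:400,::-1],None,fx=5,fy=5,interpolation=cv2.INTER_CUBIC))
s=c;P=cloud(s).reshape(-1,3);L=np.c_[(P[:,:2]-O)@np.c_[ex,ey]*1e3,P[:,2]*1e3]
m=(L[:,2]>72)&(L[:,2]<100)&(abs(L[:,0]+85)<16)&(abs(L[:,1]+83)<16);print(m.sum(),np.round(np.percentile(L[m],[3,50,97],axis=0),1))
E
```

```text
clock: 9.78
tool_pos: [0.4276, 0.2217, 0.0667]
orientation: [-0.0, 0.757, 0.653, -0.0]
ft_force: [-0.8, -0.6, -0.3]
finger_gap: 0.0397
grip_force: 0.0
clock: 10.4
tool_pos: [0.4271, 0.2214, 0.1581]
orientation: [-0.0, 0.757, 0.653, -0.0]
ft_force: [-0.8, -1.0, 0.4]
finger_gap: 0.042
grip_force: 0.0
t=10.40 shift [ 15.9  84.1 -12. ] jig [84.1 16.  11.9] turn [-1.1000e-03 -3.0000e-04 -1.5699e+00] F [-0.8 -1.   0.4] gap 42.0 grip 0.0 q [ 0.37 -0.16  1.89 -0.    1.42  0.52]
57 [[-92.3 -86.   73.1]
 [-84.7 -78.   84.9]
 [-76.9 -73.5  89.7]]
```

View pics/s4.png

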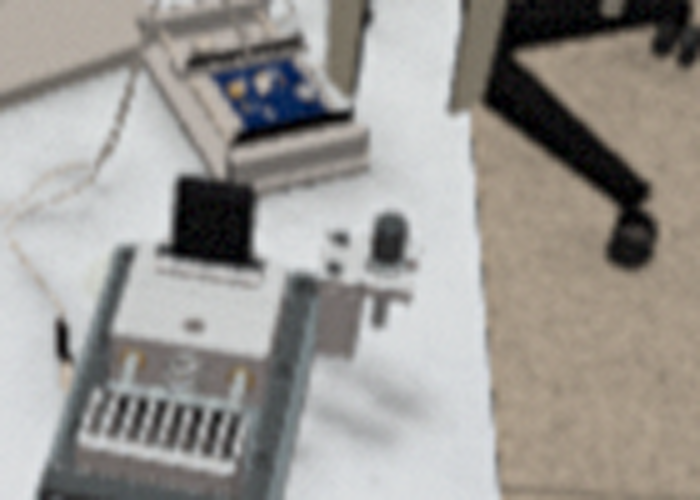

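The pin hangs upright in the notch: head at (388,235), head top at z≈89 as it must be, shank below the fork at (378,312). Now the handle: move across and turn so the fingers close along jig y.

```bash

python3 -m crank '[[0.001,0.01,-0.012,0,0,0,0.45],[0.003,0.02,0,0,0,0,0.45],[0.004,0.022,0,0,0,0,0.45],[0.004,0.02,0,0,0,0,0.45],[0.004,0.012,0,0,0,0,0.45]]' >/dev/null
python3 -m crank '[[0,0,0,0,0,-0.175,0.45],[0,0,0,0,0,-0.175,0.45],[0,0,0,0,0,-0.175,0.45],[0,0,0,0,0,-0.175,0.45],[0,0,0,0,0,-0.175,0.45]]'>/dev/null
python3 -m crank '[[0,0,0,0,0,-0.175,0.45],[0,0,0,0,0,-0.175,0.45],[0,0,0,0,0,-0.175,0.45],[0,0,0,0,0,-0.17,0.45],[0,0,0,0,0,0,0.45]]'
python3 - <<'E'
from h import *
go(W(0,-70,76),ey)
E
```

```text
clock: 12.38
tool_pos: [0.513, 0.2251, 0.1686]
orientation: [-0.0, 0.075, 0.997, -0.0]
ft_force: [0.0, -0.0, 0.1]
finger_gap: 0.0422
grip_force: 0.0
t=12.38 shift [ 0.2 -1.3 92.6] jig [ -0.3  -1.4 -92.6] turn [-0.0004 -0.0007 -0.0008] F [ 0.  -0.   0.1] gap 42.2 grip 0.0 q [ 0.32  0.05  1.66  0.    1.43 -1.1 ]
```

```bash

python3 -m crank '[[0,-0.001,0.02,0,0,0,0.45],[0,0,0.03,0,0,0,0.45],[0,0,0.022,0,0,0,0.45],[0,0,0.014,0,0,0,0.45],[0,0,0.006,0,0,0,0.45]]' 25
python3 -m crank '[[0,0,0,0,0,0,0.3],[0,0,0,0,0,0,0.15],[0,0,0,0,0,0,0.0],[0,0,0,0,0,0,0],[0,0,0,0,0,0,0.0]]'
python3 - <<'E'
from h import *
go(W(0,-70,76),ey)
E
```

```text
clock: 13.0
tool_pos: [0.5122, 0.2238, 0.0753]
orientation: [-0.001, 0.075, 0.997, -0.0]
ft_force: [-0.6, 0.5, 0.1]
finger_gap: 0.0416
grip_force: 0.0
clock: 13.62
tool_pos: [0.5136, 0.2244, 0.0777]
orientation: [0.001, 0.074, 0.997, 0.0]
ft_force: [-0.6, 2.0, 3.9]
finger_gap: 0.014
grip_force: 25.0
t=13.62 shift [ 0.9 -0.8  1.7] jig [-0.9 -0.8 -1.7] turn [0.0008 0.0013 0.0003] F [-0.6  2.   3.9] gap 14.0 grip 25.0 q [ 0.32  0.14  1.75  0.    1.26 -1.1 ]
```

```bash

python3 -m crank '[[0,0.002,0,0,0,0,0],[0,0.003,0,0,0,0,0],[0,0.003,0,0,0,0,0],[0,0.003,0,0,0,0,0],[0,0.003,0,0,0,0,0]]'
python3 -m crank '[[0,0.002,0,0,0,0,0],[0,0.002,0,0,0,0,0],[0,0.002,0,0,0,0,0],[0,0.002,0,0,0,0,0],[0,0.002,0,0,0,0,0]]'
python3 -m crank '[[0,0.002,0,0,0,0,0],[0,0.002,0,0,0,0,0],[0,0.002,0,0,0,0,0],[0,0.002,0,0,0,0,0],[0,0.002,0,0,0,0,0]]'
python3 - <<'E'
from h import *
go(W(0,-70,76),ey)
E
```

```text
clock: 14.25
tool_pos: [0.5156, 0.2378, 0.0777]
orientation: [0.001, 0.074, 0.997, -0.0]
ft_force: [-0.6, -2.4, 6.8]
finger_gap: 0.0137
grip_force: 25.0
clock: 14.88
tool_pos: [0.517, 0.2476, 0.0777]
orientation: [0.001, 0.074, 0.997, -0.0]
ft_force: [-1.0, -2.3, 7.0]
finger_gap: 0.0139
grip_force: 25.0
clock: 15.5
tool_pos: [0.5185, 0.2575, 0.0777]
orientation: [0.001, 0.074, 0.997, -0.0]
ft_force: [-0.8, -2.2, 6.5]
finger_gap: 0.0138
grip_force: 25.0
t=15.50 shift [  0.9 -34.2   1.7] jig [ -0.9 -34.2  -1.7] turn [-0.0003  0.0011  0.0001] F [-0.8 -2.2  6.5] gap 13.8 grip 25.0 q [ 0.37  0.18  1.69 -0.    1.26 -1.05]
```

```bash

python3 -m crank '[[0,0.001,0,0,0,0,0],[0,0.001,0,0,0,0,0],[0,0.001,0,0,0,0,0],[0,0.001,0,0,0,0,0],[0,0.001,0,0,0,0,0]]'
python3 -m crank '[[0,0.001,0,0,0,0,0],[0,0.001,0,0,0,0,0],[0,0.001,0,0,0,0,0],[0,0.001,0,0,0,0,0],[0,0.001,0,0,0,0,0]]'
python3 - <<'E'
from h import *
from workcell import *
go(W(0,-70,76),ey)
c=camera("side");np.savez("side5.npz",**c)
cv2.imwrite("pics/s5.png",cv2.resize(c["img"][190:300,240:380,::-1],None,fx=5,fy=5,interpolation=cv2.INTER_CUBIC))
E
```

```text
clock: 16.12
tool_pos: [0.5191, 0.2614, 0.0777]
orientation: [0.0, 0.075, 0.997, -0.001]
ft_force: [-3.5, -7.4, 9.3]
finger_gap: 0.014
grip_force: 25.0
clock: 16.75
tool_pos: [0.5198, 0.266, 0.0777]
orientation: [0.0, 0.075, 0.997, -0.001]
ft_force: [-2.7, -10.4, 10.2]
finger_gap: 0.0136
grip_force: 25.0
t=16.75 shift [  0.9 -42.8   1.8] jig [ -0.9 -42.8  -1.7] turn [-0.0026  0.0005 -0.0003] F [ -2.7 -10.4  10.2] gap 13.6 grip 25.0 q [ 0.39  0.2   1.68 -0.    1.27 -1.03]
```

View pics/s5.png

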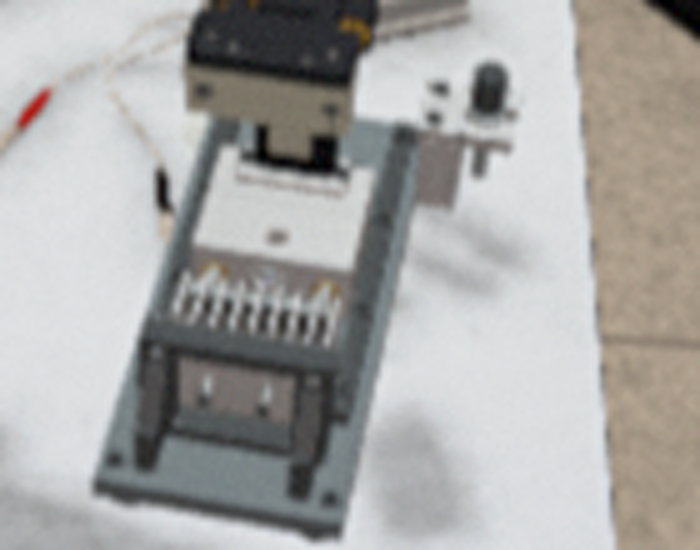

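Heatsink is home against the fence at (250,345), square; the pad is about 8 mm in and the reaction (about 10 N including 2 N of friction) fits. About 9.5 mm more to go.

```bash

python3 -m crank '[[0,0.001,0,0,0,0,0],[0,0.001,0,0,0,0,0],[0,0.001,0,0,0,0,0],[0,0.001,0,0,0,0,0],[0,0.001,0,0,0,0,0]]'
python3 -m crank '[[0,0.001,0,0,0,0,0],[0,0.001,0,0,0,0,0],[0,0.001,0,0,0,0,0],[0,0.001,0,0,0,0,0],[0,0.0005,0,0,0,0,0]]'
python3 -m crank '[[0,0,0,0,0,0,0],[0,0,0,0,0,0,0],[0,0,0,0,0,0,0],[0,0,0,0,0,0,0],[0,0,0,0,0,0,0]]'
python3 - <<'E'
from h import *
from workcell import *
go(W(0,-70,76),ey)
c=camera("top");t0=dict(np.load("top0.npz"));s=camera("side")
for n,a in(("t0",t0),("t",c),("s0",dict(np.load("side0.npz"))),("s",s)):
    P=cloud(a).reshape(-1,3);L=np.c_[(P[:,:2]-O)@np.c_[ex,ey]*1e3,P[:,2]*1e3]
    for nm,m in(("hs",(L[:,2]>66)&(L[:,2]<78)&(abs(L[:,0])<45)&(L[:,1]>30)&(L[:,1]<99)),("fence",(L[:,2]>78)&(L[:,2]<90)&(abs(L[:,0])<60)&(L[:,1]>80)&(L[:,1]<150)),("blk",(L[:,2]>52)&(L[:,2]<59)&(abs(L[:,0])<25)&(L[:,1]>-70)&(L[:,1]<60))):
        q=L[m];print(n,nm,m.sum(),np.round(np.percentile(q,[3,97],axis=0)[:,:2],1).tolist())
        if nm=="hs":  # front face edge slope
            xs=np.arange(-30,31,6);e=[np.max(q[abs(q[:,0]-x)<4][:,1],initial=-99) for x in xs];print("  edge",np.round(e,1))
E
```

```text
clock: 17.42
tool_pos: [0.5204, 0.2704, 0.0777]
orientation: [0.0, 0.075, 0.997, -0.002]
ft_force: [-5.0, -12.1, 10.6]
finger_gap: 0.0141
grip_force: 25.0
clock: 18.05
tool_pos: [0.5211, 0.2745, 0.0777]
orientation: [-0.0, 0.075, 0.997, -0.002]
ft_force: [-5.2, -13.6, 12.3]
finger_gap: 0.0139
grip_force: 25.0
clock: 18.68
tool_pos: [0.5211, 0.2745, 0.0777]
orientation: [-0.0, 0.075, 0.997, -0.002]
ft_force: [-4.9, -13.1, 12.3]
finger_gap: 0.0135
grip_force: 25.0
t=18.68 shift [  0.9 -51.5   1.9] jig [ -0.9 -51.5  -1.7] turn [-0.0039  0.0001 -0.0006] F [ -4.9 -13.1  12.3] gap 13.5 grip 25.0 q [ 0.4   0.21  1.66 -0.    1.27 -1.02]
t0 hs 274 [[-35.7, 43.3], [32.4, 78.6]]
  edge [98.8 79.2 78.5 78.9 78.3 77.9 77.8 77.4 77.4 77.5 99. ]
t0 fence 332 [[-38.9, 100.1], [38.6, 116.3]]
t0 blk 521 [[-23.7, -56.8], [23.7, 29.4]]Traceback (most recent call last):
  File "<stdin>", line 8, in <module>
    return _quantile_unchecked(
        a, q, axis, out, overwrite_input, method, keepdims, weights)
    return _ureduce(a,
                    func=_quantile_ureduce_func,
    ...<5 lines>...
                    overwrite_input=overwrite_input,
                    method=method)
    r = func(a, **kwargs)
    result = _quantile(arr,
                       quantiles=q,
    ...<2 lines>...
                       out=out,
                       weights=wgt)
    slices_having_nans = np.isnan(arr[-1, ...])
                                  ~~~^^^^^^^^^
IndexError: index -1 is out of bounds for axis 0 with size 0
```

```bash
python3 - <<'E'
from h import *
from workcell import *
go(W(0,-70,76),ey)
s=camera("side")
for n,a in(("s0",dict(np.load("side0.npz"))),("s",s)):
    P=cloud(a).reshape(-1,3);L=np.c_[(P[:,:2]-O)@np.c_[ex,ey]*1e3,P[:,2]*1e3]
    for nm,m in(("hs",(L[:,2]>66)&(L[:,2]<77)&(abs(L[:,0])<45)&(L[:,1]>30)&(L[:,1]<106)),("fence",(L[:,2]>80)&(L[:,2]<90)&(abs(L[:,0])<60)&(L[:,1]>80)&(L[:,1]<150)),("pin",(L[:,2]>72)&(L[:,2]<100)&(abs(L[:,0]+85)<16)&(abs(L[:,1]+83)<16))):
        q=L[m]
        if len(q):print(n,nm,m.sum(),np.round(np.percentile(q,[3,50,97],axis=0),1).tolist())
cv2.imwrite("pics/s6.png",cv2.resize(s["img"][190:300,240:380,::-1],None,fx=5.4,fy=5.4,interpolation=cv2.INTER_CUBIC))
E
```

```text
t=18.77 shift [  0.9 -51.5   1.9] jig [ -0.9 -51.5  -1.7] turn [-0.0039  0.0001 -0.0007] F [ -5.1 -14.1  12.3] gap 13.8 grip 25.0 q [ 0.4   0.21  1.66 -0.    1.27 -1.02]
s0 hs 242 [[-36.8, 46.3, 66.6], [-3.4, 72.8, 70.7], [31.1, 82.0, 73.4]]
s0 fence 221 [[-40.6, 105.0, 80.4], [-1.3, 112.6, 82.7], [37.9, 120.0, 85.5]]
s hs 117 [[-37.2, 65.9, 66.4], [-2.6, 79.0, 70.8], [31.2, 93.2, 73.9]]
s fence 224 [[-39.9, 104.2, 80.3], [-0.3, 113.2, 82.8], [38.1, 120.0, 85.4]]
s pin 58 [[-92.2, -87.1, 73.0], [-84.8, -77.6, 84.7], [-76.9, -73.4, 89.6]]
```

View pics/s6.png

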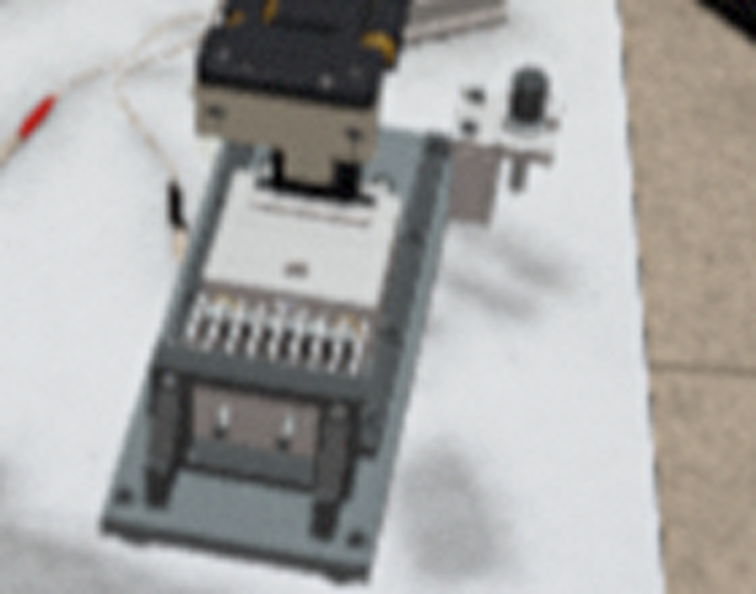

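The picture shows the heatsink's fins at (280,330) tight and parallel behind the fence, the pusher held at about 51 mm of travel, and the pin hanging undisturbed at (528,95). The reaction is steady at about 14 N, of which about 2 N is friction. Handing in.

```bash
python3 -c "
from workcell import *
print(finish_job())"
```

```text
the job is handed in; nothing more can be done
None
```

I handed the job in with the lock pin hanging free in the notch and the pusher held at about 51 mm of travel. By my estimate that presses the heatsink on the fence with about 11 to 12 N; the hand-in call returned no verdict.

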